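# Stand the tipped sample bottle up and square it into the rack corner

### The arm

A 6-joint arm with a two-finger parallel gripper is mounted at the origin on the work surface. World frame = base frame: x ahead of the robot, y to its left, z up, the work surface at z = 0. Lengths are in mm, angles in rad, forces in N, time in s.
With the tool pointing down it reaches from about 350 to 775 mm from the base axis. Payload 7.3 kg.
Tool frame: the origin (TCP) lies at the centre of the arm's flange, where the gripper is bolted on; the fingertips stand 178 mm ahead of it and the grasp point (between the pads) lies 159 mm ahead of it; z points along the fingers, y is the line along which they close (so a half turn about z gives the same grasp; the last joint's range is limited). The gripper opens to 92 mm and grips with 3 to 60 N. Pads are 19 mm wide; open, the fingers measure 130 mm over their backs; the gripper's body (75 mm by 190 mm) begins 47 mm behind the grasp point.
Start: joints at [-1.489, 0.342, 1.524, -0, 1.275, -0.146], TCP at [118.583, -511.435, 404.741] pointing down, gripper open.
Joint ranges: [-2.53, 2.53], [-0.77, 2.02], [0.04, 2.7], [-1, 4.14], [0.28, 2.66], [-3.11, 3.11]. Speed limits (rad/s): [2.57, 2.57, 3.14, 3.14, 3.14, 3.14].

### API

Orientations are given as [roll, pitch, yaw] about the fixed x, y, z axes, in that order (R = Rz(yaw) Ry(pitch) Rx(roll)).
In Python, from plant import * gives the robot as it stands. The module is installed in compiled form; this text tells all that it offers.
- The arm moves only by the shell command python3 -m inch 'ROWS'. ROWS is JSON, a list of rows, each a list of 5 numbers: the shift along the tool's x, y, z in m, then the turn about the tool's z in rad, then the opening, from 0 (shut) to 1 (fully open). In form: [[tx, ty, tz, spin, claw], ...]. A call has 1 to 8 rows; each row is the pose to reach, as a shift and turn from the pose commanded when the call began, along the tool's axes at that moment; what a row does not reach only later rows make up. A row lasts 1/12 s, in which the tool goes at most 41.7 mm and 7.16 degrees, less where a joint would pass 70% of its speed; a pose out of reach is approached as far as the arm can. A call with a gripper value outside its range is refused whole. The fingers move at their own pace and stop on an object; the grip force is fixed at half the most. Time passes only in rows, so rows that repeat a pose let the fingers close. It gives the time, the measured TCP pose, the force, the opening and the grip force at its end, in the units of the state.
- get_obs(): the state, without advancing time (a new reading comes with each control period).
- capture(name): name is "side" or "top" or "wrist"; returns a dict with "color" (400x640x3 uint8, red, green, blue), "intrinsics" (3x3 intrinsics, pixels), "distortion" ([k1, k2, p1, p2, k3] as OpenCV has them; the pictures are not rectified), "pose" (4x4, takes a point from camera to world coordinates). Camera axes: x right, y down, z forward; pixel columns grow to the right and rows downward; lengths in mm; the calibration is good to about 2 mm. A picture is of the moment at which its call begins. There is no depth.
- close_job(): hands the job in; it is judged then, once.
Trained networks look in a picture, given as the dict that the camera call returned (one of the last four; its "shot" number tells which), for a name from the list of things; names that differ only in an ending like _2 or _b are one class to them, and where a whole thing is asked for, a point or a joint stands for the part that bears it (a point fixed in the world has none). Each returns a list of dicts, best first, with "conf" (0 to 1); they miss things now and then, are a little off and sometimes report something else, mostly with a low value. They report only what shows in the picture. A call takes as long as a camera call.
- look_for(picture, target): "rect" ([centre column, centre row, width, height] in pixels, round what is visible of it).
- trace(picture, target): "pixels" (400x640 bool, what is visible of it) and "rect" ([centre column, centre row, width, height] in pixels, round what is visible of it).
- tip_of(picture, target): "centre" ([column, row] in pixels: a listed point, or the origin of a listed thing).
The state is a dict: "time": time; "joint_positions": joint angles; "dq": joint speeds; "tau": joint torques, N m; "tool_pos": TCP position; "tcp_rot": TCP orientation; "contact_force": force on the tool from outside, world axes, zero at the start; "moment": the same for the moment, N m; "grip_width": finger opening in mm; "finger_force": force on a finger pad.
Only numpy, scipy, OpenCV 4.12 (cv2) and the standard library are available. Lean on these libraries where they do the work, as an engineer would, in place of code of your own. Each camera call takes 0.05 s, during which the arm holds its last target. There are 200 camera calls.

### The job

One square sample bottle has tipped over on the lab bench. Stand it upright on the rubber drip mat and let go of it there for a moment, then take it again and put it back, standing upright, in the empty end place of the steel rack, pushed square and flush into the corner against both the long rail and the end rail. Leave the other bottles in the rack and the beaker and the glass jar on the bench standing where they are.

Things in the scene. Friction and masses are not known exactly. Their poses are not given: they have to be found in the camera images.
- bottle: The tipped bottle: white plastic, square body 56 x 56 x 90 mm with a round grey cap at one end, 122 mm long in all, 0.2 to 0.35 kg. It starts lying on a flat side, cap roughly towards -y. Origin: on the bottle's axis in the middle of the square body, 45 mm from the base. x runs along the bottle from base to cap (up when it stands); y and z are square to its flat sides.
- bottle_cap (a point): Centre of the end face of the tipped bottle's cap, 77 mm from the bottle's origin. The cap is 36 mm in diameter and 28 mm long and does not turn; between cap and body is a 46 mm square collar 4 mm long. Axes as the bottle's.
- mat: Black square rubber drip mat with thin grey ribs, 130 x 130 mm, 4 mm thick, fixed flat on the bench in front of the rack. Origin: centre of its underside, on the bench. x and y run along its edges.
- rack: Fixed steel rack for a row of bottles: floor top 6 mm above the bench, 75 mm deep; a long rail on the far side and an end rail at the left end (seen from the robot), both 8 mm thick, rising to 60 mm above the bench; open in front and at the right. Origin: at bench height under the inner corner of the rails. x points out through the long rail, away from the robot; y out through the end rail.
- corner_place (a point): The empty end place: the point on the rack's floor (6 mm above the bench) where the middle of the bottle's base is when the bottle is flush in the corner, 28 mm from the inner face of each rail. Axes as the rack's. The nearest neighbour's side is about 72 to 84 mm from the end rail.
- twin: Bystander in the rack: a standing bottle of the same kind as the tipped one, 56 mm square and 122 mm high. Origin: centre of its base, z up.
- amber: Bystander in the rack: round amber bottle, 56 mm in diameter, 150 mm high. Origin: centre of its base, z up.
- jar: Bystander in the rack: round white jar, 56 mm in diameter, 100 mm high. Origin: centre of its base, z up. The three neighbours stand about 72 mm apart in any order; the end place beside the end rail is the empty one.
- beaker: Bystander on the bench between the mat and the tipped bottle: clear empty beaker, 64 mm in diameter, 75 mm high. Origin: centre of its base.
- salt_jar: Bystander on the bench left of the rack: glass jar with green cap, 68 mm in diameter, 90 mm high. Origin: centre of its base.

How it is judged:
By the outcome, as a careful person would: the job done as asked, in the order asked, and still so for the second after the job is handed in, with the robot touching nothing.
It also fails if it takes over 61 s, if anything falls off the work surface, if the arm or the gripper's body presses on something with over 40 N, if the wrist force passes 120 N, or if a joint passes its speed limit or range.

## Working session

There is one attempt and no reset: what is moved stays moved. The work goes in short steps, Python scripts to look and compute and a shell command to move; the robot and the scene stay as the last step left them, time stands still between calls to the robot, and variables do not carry over. Pictures are saved under pics/ and viewed, at most 10 in all, crops included, and the job is handed in when it is done.

```bash
mkdir -p pics
cat > h.py <<'E'
from plant import *
import numpy as np, cv2
def ray(c,px):
    K=np.array(c["intrinsics"],float);d=np.array(c["distortion"],float)
    u=cv2.undistortPoints(np.array([[px]],float),K,d)[0,0]
    T=np.array(c["pose"],float);v=T[:3,:3]@[u[0],u[1],1]
    return T[:3,3],v/np.linalg.norm(v)
def plane(c,px,z):
    o,v=ray(c,px);return o+v*(z-o[2])/v[2]
def tri(obs):
    A=np.zeros((3,3));b=np.zeros(3);R=[ray(c,p) for c,p in obs]
    for o,v in R:
        M=np.eye(3)-np.outer(v,v);A+=M;b+=M@o
    p=np.linalg.solve(A,b)
    return p,[float(np.linalg.norm((np.eye(3)-np.outer(v,v))@(p-o))) for o,v in R]
def proj(c,P):
    T=np.linalg.inv(np.array(c["pose"],float))
    r,_=cv2.Rodrigues(T[:3,:3])
    return cv2.projectPoints(np.array(P,float).reshape(-1,1,3),r,T[:3,3],np.array(c["intrinsics"],float),np.array(c["distortion"],float))[0][:,0]
def save(c,n): cv2.imwrite("pics/"+n+".png",c["color"][:,:,::-1])
E
python3 - <<'E'
from h import *
np.set_printoptions(precision=1,suppress=True)
C={n:capture(n) for n in("side","top","wrist")}
for n,c in C.items():
    print(n,np.array(c["pose"])[:3,3])
cv2.imwrite("pics/a.png",np.vstack([C["top"]["color"]])[:,:,::-1]); save(C["side"],"b")
for t in "bottle bottle_cap mat rack corner_place twin amber jar beaker salt_jar".split():
    obs=[]
    for n,c in C.items():
        r=tip_of(c,t)
        if r: print(t,n,np.array(r[0]["centre"]),round(r[0]["conf"],2))
        if r and r[0]["conf"]>.4: obs.append((c,r[0]["centre"]))
    if len(obs)>1:
        p,e=tri(obs);print("   =>",p,np.array(e))
print(get_obs())
E
```

```text
side [ 406.4 -747.1  606.3]
top [ 438.2   18.  1136.1]
wrist [ 190.6 -494.8  383.6]
bottle side [284.2 280.7] 0.92
bottle top [426.4 258.6] 0.65
   => [ 453.1 -203.8   38.2] [1.1 1.1]
bottle_cap side [310.6 302.8] 0.97
bottle_cap top [448.1 246.1] 0.87
   => [ 490.9 -260.    26.5] [6.5 6.5]
mat side [268.9 183.7] 0.72
mat top [245.8 258.5] 0.68
   => [455.9 237.    5.2] [0.3 0.3]
rack side [349.6 199.1] 0.9
rack top [288.7 166.7] 0.9
   => [688.5 133.2  -7.7] [3.5 3.5]
corner_place side [346.3 201.5] 0.58
corner_place top [299.2 175.2] 0.72
   => [666.7 104.4   4.8] [0.1 0.1]
twin side [370.3 255.8] 0.6
twin top [391.7 178.1] 0.82
   => [ 660.1 -130.8    8. ] [3.4 3.4]
amber side [353.7 218.5] 0.68
amber top [330.6 180.4] 0.97
   => [659.4  23.1   3.6] [6.5 6.5]
jar side [359.5 234.1] 0.81
jar top [361.5 180.6] 0.87
   => [654.4 -54.5  12.9] [4.4 4.4]
beaker side [267.7 230.3] 0.55
beaker top [335.2 266.4] 0.8
   => [434.8  14.1   1.3] [1.2 1.2]
salt_jar side [319.1 169.9] 0.78
salt_jar top [216.2 188.1] 0.57
   => [633.2 320.   -7.7] [3.8 3.8]
{'time': 1.65, 'joint_positions': array([-1.5,  0.3,  1.5, -0. ,  1.3, -0.1]), 'dq': array([ 0.,  0., -0.,  0.,  0.,  0.]), 'tau': array([  0. , -43.1, -24.4,   0.1,   0. ,   0. ]), 'tool_pos': array([ 118.6, -511.4,  404.7]), 'tcp_rot': array([3.1, 0. , 0.2]), 'contact_force': array([ 0.3,  0.2, -0.4]), 'moment': array([ 0.,  0., -0.]), 'finger_force': 0.0, 'grip_width': 92.21715227952244}
```

View both.

View pics/a.png

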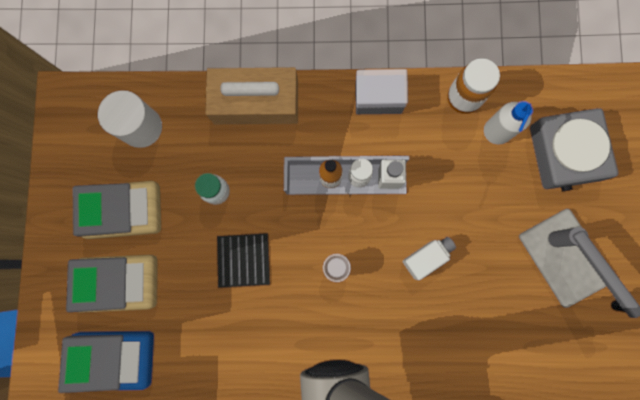

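View pics/b.png

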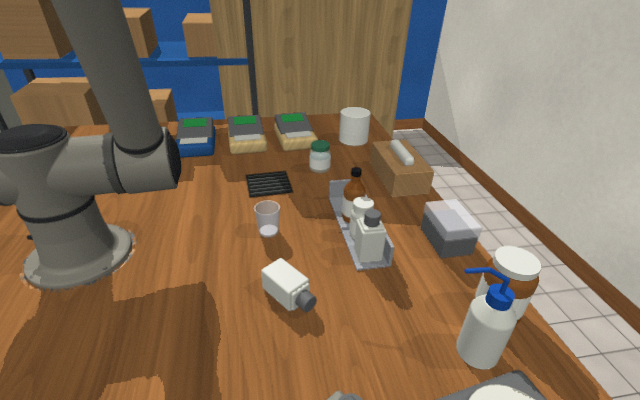

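```bash
cat >> h.py <<'E'
def yaw(o=None):
    o=o or get_obs();return float(o["tcp_rot"][2])
def go(x,y,z,yw=None):
    "shift in tool axes (m) and spin (rad) from the measured pose to a TCP target"
    o=get_obs();a=yaw(o);d=(np.array([x,y,z])-o["tool_pos"])/1000
    s=0 if yw is None else (a-yw+np.pi)%(2*np.pi)-np.pi
    print("pos",np.round(o["tool_pos"],1),"rot",np.round(o["tcp_rot"],4),"t",round(o["time"],2))
    print("shift",np.round([d[0]*np.cos(a)+d[1]*np.sin(a),d[0]*np.sin(a)-d[1]*np.cos(a),-d[2]],4),"spin",round(s,4))
E
python3 - <<'E'
from h import *
go(420,-150,404,-0.98)
c=capture("wrist");print(np.round(c["pose"],3),np.round(c["intrinsics"]))
E
```

```text
pos [ 118.6 -511.4  404.7] rot [3.1415 0.     0.2278] t 1.65
shift [ 0.3752 -0.284   0.0007] spin 1.2078
[[ 2.25000e-01 -9.38000e-01 -2.64000e-01  1.90588e+02]
 [-9.74000e-01 -2.17000e-01 -6.10000e-02 -4.94946e+02]
 [-0.00000e+00  2.71000e-01 -9.63000e-01  3.84215e+02]
 [ 0.00000e+00  0.00000e+00  0.00000e+00  1.00000e+00]] [[321.   0. 323.]
 [  0. 321. 200.]
 [  0.   0.   1.]]
```

```bash
python3 -m inch '[[0.037,-0.019,0,0.11,1],[0.075,-0.038,0,0.22,1],[0.112,-0.057,0,0.33,1],[0.15,-0.076,0,0.44,1],[0.187,-0.095,0,0.55,1],[0.224,-0.114,0,0.66,1],[0.262,-0.133,0,0.77,1],[0.3,-0.153,0,0.88,1]]'
python3 - <<'E'
from h import *
go(465,-220,404,-0.98)
E
```

```text
time: 2.37
tool_pos: [355.6, -312.3, 404.9]
tcp_rot: [3.141, -0.001, -0.636]
contact_force: [0.1, -1.3, -1.0]
grip_width: 91.7
finger_force: 0.0
pos [ 355.6 -312.3  404.9] rot [ 3.1414e+00 -6.0000e-04 -6.3580e-01] t 2.37
shift [ 0.0332 -0.1393  0.0009] spin 0.3442
```

```bash
python3 -m inch '[[0.008,-0.037,0,0.11,1],[0.016,-0.075,0,0.22,1],[0.025,-0.113,0,0.33,1],[0.025,-0.113,0,0.33,1],[0.025,-0.113,0,0.33,1]]'
cat > m.py <<'E'
from h import *
np.set_printoptions(precision=1,suppress=True)
go(0,0,0)
c=capture("wrist");save(c,"c1")
for t in("bottle","bottle_cap"):
    for r in tip_of(c,t)[:1]: print(t,r["centre"],r["conf"],plane(c,r["centre"],28))
r=trace(c,"bottle")[0];m=r["pixels"].astype(np.uint8);print(r["rect"],r["conf"],m.sum())
cn=max(cv2.findContours(m,0,2)[0],key=cv2.contourArea)[:,0]
P=np.array([plane(c,p,56)[:2] for p in cn],np.float32)
print(cv2.minAreaRect(P));
E
python3 m.py
```

```text
time: 2.78
tool_pos: [442.5, -235.7, 404.6]
tcp_rot: [3.142, 0.0, -0.956]
contact_force: [-0.4, 0.0, 0.1]
grip_width: 92.2
finger_force: 0.0
pos [ 442.5 -235.7  404.6] rot [ 3.1  0.  -1. ] t 2.78
shift [-0.4  0.2  0.4] spin 0
bottle [295.2, 195.1] 0.87 [ 457.1 -200.    28. ]
bottle_cap [296.6, 126.0] 0.96 [ 498.8 -265.1   28. ]
[295.3, 184.1, 54.0, 115.5] 0.93 5187
((464.1704406738281, -216.36923217773438), (54.21073913574219, 120.29541015625), 33.768089294433594)
```

View pics/c1.png

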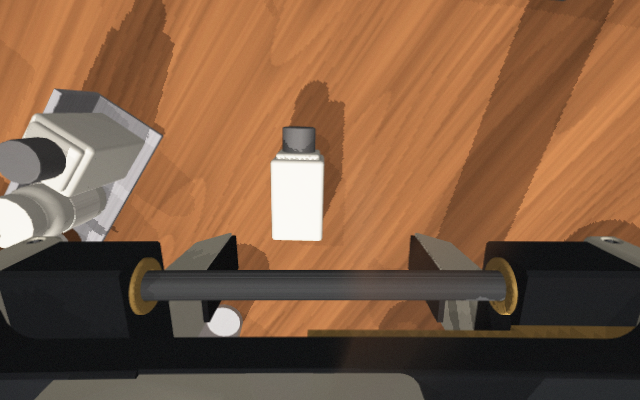

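Run:
```python
from h import *
go(491.6,-254.6,240,-0.99)
go(491.6,-254.6,196,-0.99)
c=capture("wrist");s=capture("side");t=capture("top")
for n in("bottle","bottle_cap"):
    print(n,tri([(q,tip_of(q,n)[0]["centre"]) for q in (c,s,t)]))
```

```text
pos [ 440.4 -238.2  404.7] rot [ 3.1411 -0.     -0.9609] t 2.98
shift [ 0.0428 -0.0325  0.1647] spin 0.0291
pos [ 440.4 -238.2  404.7] rot [ 3.1411 -0.     -0.9609] t 2.98
shift [ 0.0428 -0.0325  0.2087] spin 0.0291
bottle (array([ 453.20257055, -199.87359337,   31.47600033]), [4.352071956727893, 4.073500353541922, 1.68746911598905])
bottle_cap (array([ 493.6856689 , -261.29603335,   23.38768209]), [6.766856081628521, 1.4785097224979, 7.2729327738070975])
```

```bash
python3 -m inch '[[0.01,-0.008,0.03,0.01,1],[0.02,-0.016,0.065,0.02,1],[0.031,-0.024,0.1,0.03,1],[0.043,-0.0325,0.13,0.03,1],[0.043,-0.0325,0.13,0.03,1],[0.043,-0.0325,0.13,0.03,1]]'
sed -i 's/c1/c2/' m.py; python3 m.py
```

```text
time: 3.93
tool_pos: [492.4, -253.7, 273.2]
tcp_rot: [3.14, 0.004, -0.99]
contact_force: [0.7, -0.2, 0.8]
grip_width: 92.0
finger_force: 0.0
pos [ 492.4 -253.7  273.2] rot [ 3.1  0.  -1. ] t 3.93
shift [-0.5  0.3  0.3] spin 0
bottle [327.3, 288.7] 0.7 [ 455.2 -202.5   28. ]
bottle_cap [325.4, 192.6] 0.95 [ 499.4 -267.    28. ]Traceback (most recent call last):
  File "m.py", line 7, in <module>
    r=trace(c,"bottle")[0];m=r["pixels"].astype(np.uint8);print(r["rect"],r["conf"],m.sum())
      ~~~~~~~~~~~~~~~~~^^^
IndexError: list index out of range
```

View pics/c2.png

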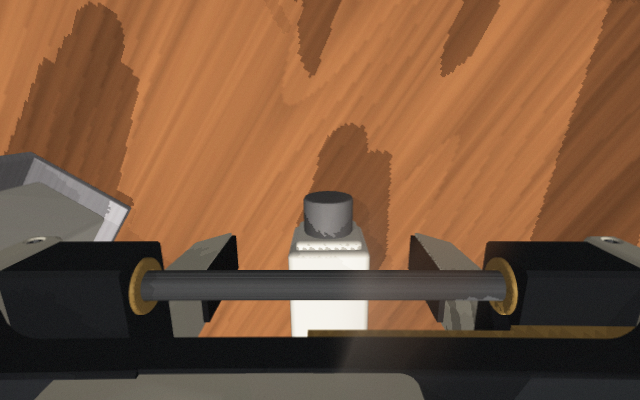

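```bash
python3 -m inch '[[0.002,0,0.03,0,1],[0.002,0,0.06,0,1],[0.002,0,0.0775,0,0.8],[0.002,0,0.0775,0,0.6],[0.002,0,0.0775,0,0.5],[0.002,0,0.0775,0,0.45]]'
python3 -m inch '[[0,0,0,0,0.38],[0,0,0,0,0.38],[0,0,0,0,0.38],[0,0,0,0,0.38],[0,0,0,0,0.38]]'
```

```text
time: 4.63
tool_pos: [494.2, -256.0, 199.4]
tcp_rot: [-3.14, -0.004, -0.991]
contact_force: [0.5, 1.0, 0.0]
grip_width: 69.8
finger_force: 0.0
time: 5.05
tool_pos: [493.7, -255.7, 197.7]
tcp_rot: [3.142, -0.001, -0.99]
contact_force: [-1.5, -1.1, 1.2]
grip_width: 37.2
finger_force: 0.7
```

```bash
python3 -m inch '[[0,0,0,0,0.38],[0,0,0,0,0.38]]';python3 -m inch '[[0,0,0,0,0.35],[0,0,0,0,0.35]]'
```

```text
time: 5.22
tool_pos: [493.6, -255.8, 197.6]
tcp_rot: [3.141, -0.001, -0.99]
contact_force: [-1.8, -1.6, 3.8]
grip_width: 35.3
finger_force: 29.9
time: 5.38
tool_pos: [493.6, -255.8, 197.5]
tcp_rot: [3.141, -0.001, -0.99]
contact_force: [-2.8, -2.9, 5.4]
grip_width: 35.3
finger_force: 29.9
```

```bash
python3 -m inch '[[-0.003,0,-0.009,0,0.3],[-0.006,0,-0.018,0,0.3],[-0.011,0,-0.027,0,0.3],[-0.011,0,-0.027,0,0.3],[-0.011,0,-0.027,0,0.3]]'
python3 - <<'E'
from h import *
c=capture("side");p=c["color"][200:360,200:400,::-1];cv2.imwrite("pics/d.png",cv2.resize(p,None,fx=3,fy=3))
o=get_obs();print(o["contact_force"],o["moment"],o["grip_width"],o["finger_force"])
E
```

```text
time: 5.8
tool_pos: [487.6, -245.9, 225.0]
tcp_rot: [-3.141, -0.001, -0.99]
contact_force: [0.1, 0.3, -2.3]
grip_width: 35.5
finger_force: 30.0
[ 0.38972307  0.14062302 -3.63973381] [-0.02780432 -0.07494887 -0.04782697] 34.98640877907584 29.956708252429962
```

View pics/d.png

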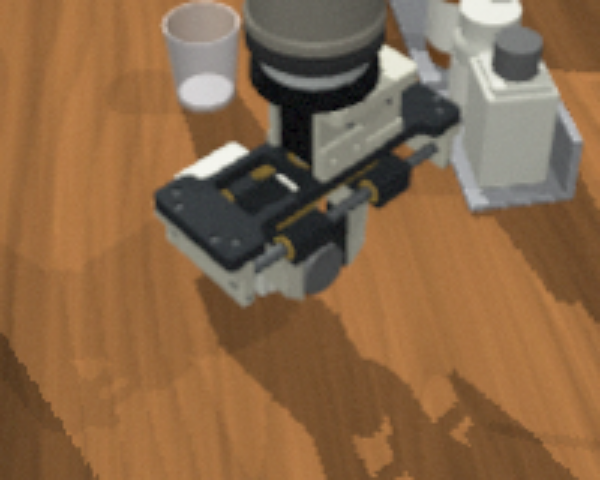

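```bash
python3 -m inch '[[0,0,-0.04,0,0.3],[0,0,-0.08,0,0.3],[0,0,-0.095,0,0.3],[0,0,-0.095,0,0.3]]'
python3 - <<'E'
from h import *
c=capture("side");p=c["color"][180:320,200:400,::-1];cv2.imwrite("pics/e.png",cv2.resize(p,None,fx=3,fy=3))
F=[];M=[]
for i in range(6):
    capture("top");o=get_obs();F.append(o["contact_force"]);M.append(o["moment"])
print(np.mean(F,0),np.mean(M,0),np.std(F,0),np.std(M,0))
for t in("bottle","bottle_cap"):
    r=tip_of(c,t);print(t,[(np.round(q["centre"]),q["conf"]) for q in r[:2]])
E
```

```text
time: 6.18
tool_pos: [488.5, -246.8, 323.0]
tcp_rot: [-3.139, -0.007, -0.99]
contact_force: [0.5, -1.0, -3.2]
grip_width: 35.1
finger_force: 30.0
[-0.46435211 -0.15744058 -3.06632808] [ 0.01413236 -0.05703598 -0.01348765] [0.7283368  0.76477931 0.46799682] [0.03622287 0.02593107 0.02095137]Traceback (most recent call last):
  File "<stdin>", line 8, in <module>
ValueError: only the last four pictures can be asked about
```

View pics/e.png

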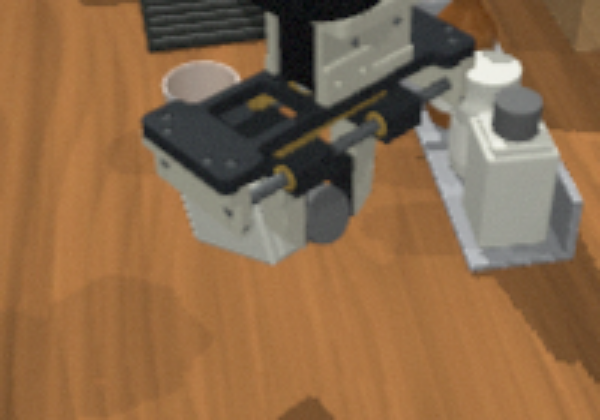

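```bash
cat > tilt.py <<'E'
from h import *
np.set_printoptions(precision=0,suppress=True)
def tilt(names=("side","top","wrist"),off=64):
    o=get_obs();a=yaw(o);g=o["tool_pos"]-[0,0,168]
    for n in names:
        c=capture(n)
        for t,k in(("bottle",-off),("bottle_cap",77-off)):
            r=tip_of(c,t)
            if r: print(n,t,np.array(r[0]["centre"]),round(r[0]["conf"],2))
            print("   pred",n,t,[(d,proj(c,[g+k*np.array([np.cos(a)*np.cos(np.radians(d)),np.sin(a)*np.cos(np.radians(d)),np.sin(np.radians(d))])])[0].round()) for d in (0,30,60,90)])
if __name__=="__main__": tilt()
E
python3 tilt.py
```

```text
pred side bottle [(0, array([282., 235.])), (30, array([285., 250.])), (60, array([293., 265.])), (90, array([304., 277.]))]
side bottle_cap [306. 253.] 0.91
   pred side bottle_cap [(0, array([309., 255.])), (30, array([309., 252.])), (60, array([307., 249.])), (90, array([304., 247.]))]
top bottle [432. 258.] 0.89
   pred top bottle [(0, array([432., 259.])), (30, array([432., 257.])), (60, array([438., 251.])), (90, array([449., 244.]))]
top bottle_cap [459. 242.] 0.85
   pred top bottle_cap [(0, array([461., 239.])), (30, array([461., 239.])), (60, array([460., 240.])), (90, array([458., 242.]))]
wrist bottle [321. 328.] 0.56
   pred wrist bottle [(0, array([324., 365.])), (30, array([324., 316.])), (60, array([324., 266.])), (90, array([324., 219.]))]
wrist bottle_cap [321. 245.] 0.56
   pred wrist bottle_cap [(0, array([325., 236.])), (30, array([325., 245.])), (60, array([325., 258.])), (90, array([325., 273.]))]
```

```bash
python3 -m inch '[[0,0,-0.0415,0,0.3],[0,0,-0.083,0,0.3],[0,0,-0.07,0,0.3],[0,0,-0.05,0,0.3],[0,0,-0.03,0,0.3],[0,0,-0.0715,0,0.3],[0,0,-0.113,0,0.3],[0,0,-0.113,0,0.3]]'
python3 - <<'E'
from tilt import *
tilt(("wrist","side"))
E
```

```text
time: 7.65
tool_pos: [488.4, -246.8, 439.7]
tcp_rot: [-3.137, -0.012, -0.99]
contact_force: [1.6, -1.2, -1.6]
grip_width: 35.3
finger_force: 30.0
wrist bottle [321. 286.] 0.76
   pred wrist bottle [(0, array([326., 371.])), (30, array([326., 321.])), (60, array([326., 271.])), (90, array([326., 223.]))]
wrist bottle_cap [324. 252.] 0.86
   pred wrist bottle_cap [(0, array([326., 241.])), (30, array([326., 250.])), (60, array([326., 263.])), (90, array([326., 278.]))]
side bottle [288. 212.] 0.65
   pred side bottle [(0, array([280., 181.])), (30, array([284., 198.])), (60, array([293., 215.])), (90, array([305., 227.]))]
side bottle_cap [308. 200.] 0.93
   pred side bottle_cap [(0, array([310., 199.])), (30, array([310., 195.])), (60, array([308., 192.])), (90, array([305., 189.]))]
```

```bash
python3 -m inch '[[-0.018,-0.011,0,-0.12,0.3],[-0.037,-0.021,0,-0.24,0.3],[-0.055,-0.032,0,-0.36,0.3],[-0.074,-0.042,0,-0.48,0.3],[-0.092,-0.053,0,-0.6,0.3],[-0.111,-0.064,0,-0.72,0.3],[-0.129,-0.074,0,-0.84,0.3],[-0.148,-0.085,0,-0.96,0.3]]'
python3 - <<'E'
from h import *
go(465,100,420,0.8)
E
```

```text
time: 8.62
tool_pos: [477.2, -75.0, 431.1]
tcp_rot: [-3.141, 0.002, -0.025]
contact_force: [0.4, 0.6, -3.5]
grip_width: 35.1
finger_force: 30.0
pos [477.2 -75.  431.1] rot [-3.141e+00  2.200e-03 -2.480e-02] t 8.62
shift [-0.0166 -0.1746  0.0111] spin -0.8248
```

```bash
python3 -m inch '[[-0.002,-0.022,0,-0.11,0.3],[-0.004,-0.044,0,-0.22,0.3],[-0.006,-0.066,0,-0.33,0.3],[-0.008,-0.088,0,-0.44,0.3],[-0.011,-0.11,0,-0.55,0.3],[-0.013,-0.132,0,-0.66,0.3],[-0.015,-0.154,0,-0.77,0.3],[-0.017,-0.175,0,-0.88,0.3]]'
python3 - <<'E'
from h import *
go(456,270,420,1.57)
c=capture("wrist");save(c,"f")
for t in("mat","corner_place","rack"):
    r=tip_of(c,t)
    if r: print(t,r[0]["centre"],r[0]["conf"],plane(c,r[0]["centre"],dict(mat=0,corner_place=6,rack=0)[t]))
E
```

```text
time: 9.28
tool_pos: [465.5, 100.7, 431.1]
tcp_rot: [-3.14, 0.001, 0.855]
contact_force: [-0.0, -0.1, -2.6]
grip_width: 35.3
finger_force: 30.0
pos [465.5 100.7 431.1] rot [-3.1398e+00  1.5000e-03  8.5500e-01] t 9.28
shift [ 0.1215 -0.1183  0.0111] spin -0.715
mat [239.2, 82.2] 0.78 [458.33098675 245.67282183   0.        ]
rack [320.7, 285.6] 0.73 [351.44861408 -25.12593958   0.        ]
```

```bash
python3 -m inch '[[0.02,-0.02,0,-0.12,0.3],[0.04,-0.04,0,-0.24,0.3],[0.06,-0.06,0,-0.36,0.3],[0.08,-0.08,0,-0.48,0.3],[0.1,-0.1,0,-0.6,0.3],[0.1215,-0.118,0,-0.715,0.3],[0.1215,-0.118,0,-0.715,0.3],[0.1215,-0.118,0,-0.715,0.3]]'
python3 - <<'E'
from tilt import *
go(456,270,420,1.57)
print(get_obs()["joint_positions"]*100)
c=capture("top")
r=trace(c,"mat")[0];cn=max(cv2.findContours(r["pixels"].astype(np.uint8),0,2)[0],key=cv2.contourArea)[:,0]
print(cv2.minAreaRect(np.array([plane(c,p,4)[:2] for p in cn],np.float32)))
r=trace(c,"rack")[0];cn=max(cv2.findContours(r["pixels"].astype(np.uint8),0,2)[0],key=cv2.contourArea)[:,0]
print(r["rect"],cv2.minAreaRect(np.array([plane(c,p,6)[:2] for p in cn],np.float32)))
tilt(("wrist","side"))
E
```

```text
time: 10.15
tool_pos: [457.8, 268.9, 431.3]
tcp_rot: [-3.14, 0.001, 1.564]
contact_force: [0.6, -0.5, -2.9]
grip_width: 35.5
finger_force: 30.0
pos [458. 269. 431.] rot [-3.  0.  2.] t 10.15
shift [ 0. -0.  0.] spin -0.0064
[ 39.  33. 146.  -0. 135.  39.]
((452.7422180175781, 241.829833984375), (133.9446258544922, 129.7271270751953), 1.7247498035430908)
[347.9, 176.1, 126.4, 35.4] ((667.7543334960938, -14.578872680664062), (315.56671142578125, 96.00157928466797), 89.59220886230469)
   pred wrist bottle [(0, array([322., 366.])), (30, array([322., 316.])), (60, array([322., 266.])), (90, array([322., 219.]))]
wrist bottle_cap [322. 246.] 0.87
   pred wrist bottle_cap [(0, array([322., 236.])), (30, array([321., 245.])), (60, array([321., 259.])), (90, array([321., 273.]))]
side bottle [267. 119.] 0.72
   pred side bottle [(0, array([265., 105.])), (30, array([266., 116.])), (60, array([265., 121.])), (90, array([265., 119.]))]
side bottle_cap [262.  92.] 0.65
   pred side bottle_cap [(0, array([263.,  96.])), (30, array([263.,  93.])), (60, array([263.,  92.])), (90, array([263.,  92.]))]
```

```bash
python3 -m inch '[[0,0,0.03,0,0.3],[0,0,0.07,0,0.3],[0,0,0.0285,0,0.3],[0,0,-0.01,0,0.3],[0,0,0.03,0,0.3],[0,0,0.07,0,0.3],[0,0,0.0285,0,0.3],[0,0,0,0,0.3]]'
python3 - <<'E'
from tilt import *
c=capture("wrist");r=tip_of(c,"bottle")
tilt(("wrist","top"))
E
```

```text
time: 11.27
tool_pos: [455.6, 267.7, 425.1]
tcp_rot: [-3.123, 0.008, 1.564]
contact_force: [3.1, 1.4, -1.2]
grip_width: 35.3
finger_force: 30.0
wrist bottle [321. 251.] 0.82
   pred wrist bottle [(0, array([320., 367.])), (30, array([320., 318.])), (60, array([320., 267.])), (90, array([320., 220.]))]
wrist bottle_cap [325. 253.] 0.61
   pred wrist bottle_cap [(0, array([319., 237.])), (30, array([319., 246.])), (60, array([319., 260.])), (90, array([319., 274.]))]
top bottle [225. 257.] 0.9
   pred top bottle [(0, array([236., 255.])), (30, array([235., 256.])), (60, array([226., 256.])), (90, array([212., 256.]))]
top bottle_cap [198. 260.] 0.84
   pred top bottle_cap [(0, array([196., 255.])), (30, array([196., 255.])), (60, array([198., 255.])), (90, array([201., 255.]))]
```

```bash
python3 -m inch '[[0.005,0,0.02,0,0.3],[0.015,0,0.05,0,0.3],[0.021,0,0.08,0,0.3],[0.021,0,0.105,0,0.3],[0.021,0,0.12,0,0.3],[0.021,0,0.13,0,0.3],[0.021,0,0.13,0,0.3],[0.021,0,0.13,0,0.3]]'
python3 - <<'E'
from tilt import *
go(456,289,286,1.57)
tilt(("wrist",))
E
```

```text
time: 12.33
tool_pos: [457.8, 289.7, 302.2]
tcp_rot: [-3.141, 0.0, 1.564]
contact_force: [-0.5, 0.2, -2.1]
grip_width: 34.9
finger_force: 30.0
pos [458. 290. 302.] rot [-3.  0.  2.] t 12.33
shift [-0. -0.  0.] spin -0.0056
wrist bottle [322. 247.] 0.73
   pred wrist bottle [(0, array([322., 366.])), (30, array([322., 317.])), (60, array([322., 267.])), (90, array([322., 219.]))]
wrist bottle_cap [322. 255.] 0.76
   pred wrist bottle_cap [(0, array([321., 237.])), (30, array([321., 245.])), (60, array([321., 259.])), (90, array([321., 273.]))]
```

```bash
python3 -m inch '[[0,0,0.007,0,0.3],[0,0,0.014,0,0.3],[0,0,0.014,0,0.3]]'; python3 -m inch '[[0,0,0.002,0,0.3],[0,0,0.002,0,0.3]]'; python3 -m inch '[[0,0,0.002,0,0.3],[0,0,0.002,0,0.3]]'
```

```text
time: 12.73
tool_pos: [458.2, 290.1, 289.2]
tcp_rot: [3.138, -0.002, 1.564]
contact_force: [0.0, 0.2, 6.2]
grip_width: 35.5
finger_force: 30.0
time: 12.9
tool_pos: [458.3, 290.5, 288.9]
tcp_rot: [3.136, -0.004, 1.564]
contact_force: [-2.4, 2.6, 17.4]
grip_width: 35.3
finger_force: 30.1
time: 13.07
tool_pos: [458.6, 291.0, 288.4]
tcp_rot: [3.134, -0.006, 1.564]
contact_force: [-4.4, 4.2, 25.3]
grip_width: 35.2
finger_force: 30.2
```

```bash
python3 -m inch '[[0,0,-0.003,0,0.3],[-0.006,0,-0.003,0,0.3],[-0.012,0,-0.003,0,0.3],[-0.018,0,-0.003,0,0.3],[-0.018,0,-0.003,0,0.3]]'
python3 - <<'E'
from tilt import *
tilt(("wrist",))
E
```

```text
time: 13.48
tool_pos: [458.2, 271.5, 289.7]
tcp_rot: [3.137, -0.003, 1.564]
contact_force: [-2.7, 1.2, 16.8]
grip_width: 35.1
finger_force: 30.1
wrist bottle [319. 236.] 0.98
   pred wrist bottle [(0, array([320., 367.])), (30, array([320., 318.])), (60, array([320., 268.])), (90, array([320., 220.]))]
wrist bottle_cap [321. 256.] 0.83
   pred wrist bottle_cap [(0, array([320., 237.])), (30, array([319., 246.])), (60, array([319., 260.])), (90, array([319., 274.]))]
```

```bash
python3 -m inch '[[-0.006,0,0.0,0,0.3],[-0.012,0,0,0,0.3],[-0.012,0,0.0,0,0.3]]';python3 -m inch '[[-0.006,0,0.0,0,0.3],[-0.012,0,0,0,0.3],[-0.012,0,0.0,0,0.3]]'
python3 - <<'E'
from tilt import *
tilt(("wrist","top"))
c=capture("side");p=c["color"][110:230,200:400,::-1];cv2.imwrite("pics/g.png",cv2.resize(p,None,fx=3,fy=3))
E
```

```text
time: 13.88
tool_pos: [458.0, 259.2, 288.8]
tcp_rot: [3.138, -0.001, 1.564]
contact_force: [-2.0, -0.1, 12.0]
grip_width: 35.8
finger_force: 30.0
time: 14.13
tool_pos: [457.6, 246.8, 287.3]
tcp_rot: [3.141, 0.0, 1.564]
contact_force: [-0.2, 0.0, 3.9]
grip_width: 35.2
finger_force: 30.0
wrist bottle [320. 214.] 0.86
   pred wrist bottle [(0, array([321., 366.])), (30, array([321., 317.])), (60, array([322., 267.])), (90, array([321., 219.]))]
wrist bottle_cap [323. 259.] 0.65
   pred wrist bottle_cap [(0, array([321., 237.])), (30, array([321., 245.])), (60, array([321., 259.])), (90, array([321., 273.]))]
top bottle [238. 256.] 0.8
   pred top bottle [(0, array([260., 257.])), (30, array([259., 257.])), (60, array([250., 258.])), (90, array([238., 258.]))]
top bottle_cap [229. 260.] 0.63
   pred top bottle_cap [(0, array([226., 257.])), (30, array([226., 257.])), (60, array([228., 257.])), (90, array([230., 257.]))]
```

View pics/g.png

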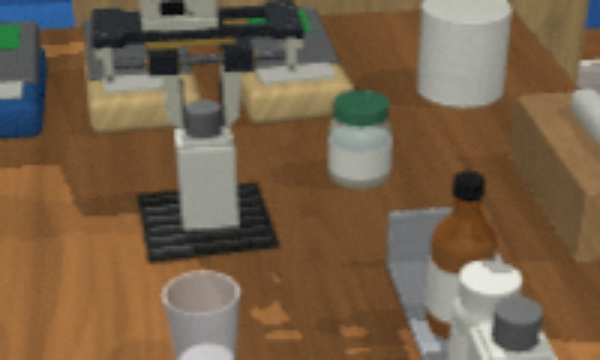

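```bash
python3 -m inch '[[-0.004,0,0.001,0,0.3],[-0.004,0,0.001,0,0.3]]';python3 -m inch '[[-0.001,0,0.002,0,0.3],[-0.001,0,0.002,0,0.3]]'
```

```text
time: 14.65
tool_pos: [457.5, 243.5, 286.6]
tcp_rot: [3.141, 0.0, 1.565]
contact_force: [-1.3, -0.3, 6.4]
grip_width: 35.4
finger_force: 30.0
time: 14.82
tool_pos: [457.6, 242.5, 286.1]
tcp_rot: [3.14, 0.0, 1.565]
contact_force: [-4.6, -2.8, 18.9]
grip_width: 35.3
finger_force: 30.0
```

```bash
python3 -m inch '[[0,0,-0.002,0,0.3],[0,0,-0.002,0,0.45],[0,0,-0.002,0,0.6],[0,0,-0.002,0,0.6],[0,0,-0.002,0,0.6],[0,0,-0.002,0,0.6]]';python3 -m inch '[[0,0,-0.03,0,1],[0,0,-0.06,0,1],[0,0,-0.1,0,1],[0,0,-0.13,0,1],[0,0,-0.13,0,1],[0,0,-0.13,0,1]]'
cat > up.py <<'E'
from h import *
np.set_printoptions(precision=1,suppress=True)
go(0,0,0)
C={n:capture(n) for n in("wrist","side","top")}
for t in("bottle","bottle_cap"):
    O=[]
    for n,c in C.items():
        r=tip_of(c,t)
        if r: print(t,n,np.array(r[0]["centre"]),round(r[0]["conf"],2),plane(c,r[0]["centre"],49 if t=="bottle" else 126));O.append((c,r[0]["centre"]))
    if len(O)>1: p,e=tri(O);print("=>",p,np.array(e))
c=C["wrist"];save(c,"h")
for t in("corner_place","mat","amber"):
    r=tip_of(c,t)
    if r: print(t,np.array(r[0]["centre"]),r[0]["conf"],plane(c,r[0]["centre"],6 if t!="mat" else 0))
E
python3 up.py
```

```text
time: 15.32
tool_pos: [457.3, 242.6, 285.8]
tcp_rot: [-3.141, 0.0, 1.564]
contact_force: [0.0, -0.6, -0.4]
grip_width: 54.7
finger_force: 0.0
time: 15.82
tool_pos: [457.5, 242.7, 417.7]
tcp_rot: [3.138, -0.001, 1.564]
contact_force: [-0.1, -1.2, -0.2]
grip_width: 89.3
finger_force: 0.0
pos [457.5 242.7 417.7] rot [ 3.1 -0.   1.6] t 15.82
shift [-0.2 -0.5  0.4] spin 0
bottle wrist [318.7 176.4] 0.98 [455.  245.7  49. ]
bottle side [269.8 166.6] 0.8 [463.1 264.8  49. ]
bottle top [240.2 257.5] 0.83 [457.9 242.   49. ]
=> [458.3 244.2  58.6] [4.7 4.1 4.1]
bottle_cap wrist [320.8 197.9] 0.75 [457.5 242.1 126. ]
bottle_cap side [268.7 145.7] 0.73 [463.  250.7 126. ]
bottle_cap top [232.8 261. ] 0.58 [448.8 242.5 126. ]
=> [456.2 242.3 129.7] [1.5 6.2 7.5]
```

View pics/h.png

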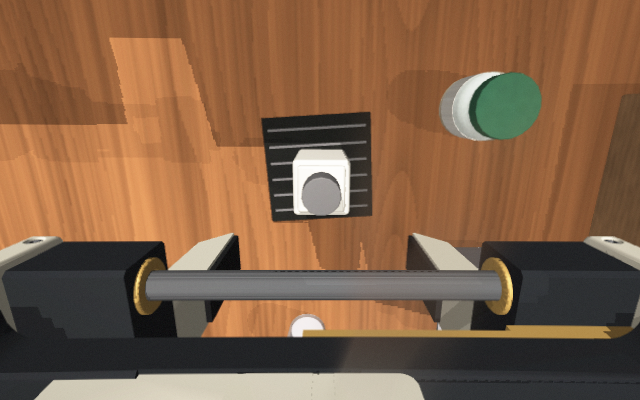

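```bash
python3 -m inch '[[-0.025,0.027,0,0,1],[-0.05,0.054,0,0,1],[-0.076,0.081,0,0,1],[-0.102,0.109,0,0,1],[-0.127,0.136,0,0,1],[-0.152,0.163,0,0,1],[-0.152,0.163,0,0,1],[-0.152,0.163,0,0,1]]'
python3 - <<'E'
from h import *
np.set_printoptions(precision=1,suppress=True)
go(0,0,0)
c=capture("wrist");save(c,"i")
for t in("corner_place","rack","amber"):
    r=tip_of(c,t)
    if r: print(t,np.array(r[0]["centre"]),r[0]["conf"],plane(c,r[0]["centre"],6 if t!="rack" else 0))
E
```

```text
time: 17.08
tool_pos: [620.3, 88.0, 415.1]
tcp_rot: [-3.14, 0.0, 1.562]
contact_force: [-0.2, 0.6, 0.7]
grip_width: 92.0
finger_force: 0.0
pos [620.3  88.  415.1] rot [-3.1  0.   1.6] t 17.08
shift [-0.1 -0.6  0.4] spin 0
corner_place [361.9 162.2] 0.56 [668.2  99.4   6. ]
rack [388.  133.8] 0.71 [699.5 132.5   0. ]
amber [355.6 220.3] 0.58 [661.8  24.8   6. ]
```

View pics/i.png

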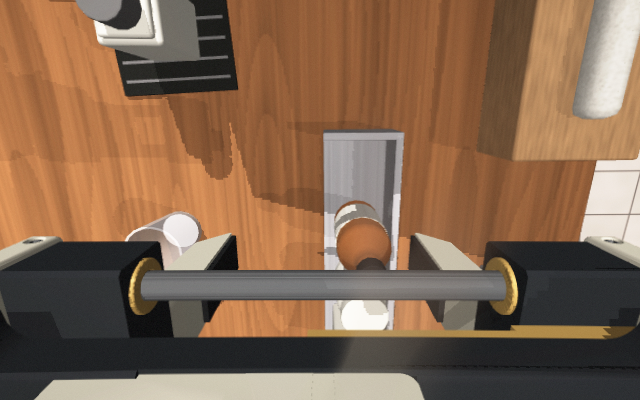

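Run:
```python
from h import *
im=cv2.imread("pics/i.png");g=im.astype(int).sum(2)//3
for r in(150,170,190): print(r,list(g[r,318:332]),list(g[r,376:412]))
for c in(335,350,365,380): print(c,list(g[122:150,c]))
```

```text
150 [np.int64(94), np.int64(93), np.int64(90), np.int64(84), np.int64(82), np.int64(114), np.int64(157), np.int64(172), np.int64(171), np.int64(167), np.int64(163), np.int64(162), np.int64(167), np.int64(172)] [np.int64(150), np.int64(147), np.int64(144), np.int64(145), np.int64(147), np.int64(150), np.int64(149), np.int64(147), np.int64(142), np.int64(125), np.int64(97), np.int64(86), np.int64(84), np.int64(82), np.int64(85), np.int64(83), np.int64(85), np.int64(83), np.int64(83), np.int64(103), np.int64(146), np.int64(164), np.int64(167), np.int64(166), np.int64(165), np.int64(169), np.int64(150), np.int64(115), np.int64(99), np.int64(97), np.int64(99), np.int64(96), np.int64(94), np.int64(93), np.int64(98), np.int64(105)]
170 [np.int64(91), np.int64(94), np.int64(94), np.int64(89), np.int64(83), np.int64(101), np.int64(153), np.int64(168), np.int64(167), np.int64(164), np.int64(161), np.int64(159), np.int64(165), np.int64(168)] [np.int64(147), np.int64(146), np.int64(146), np.int64(147), np.int64(150), np.int64(150), np.int64(148), np.int64(146), np.int64(130), np.int64(99), np.in
[... 2070 characters left out ...]
, np.int64(85), np.int64(106), np.int64(162), np.int64(170), np.int64(171), np.int64(169), np.int64(171), np.int64(168), np.int64(162), np.int64(135), np.int64(148), np.int64(147), np.int64(148), np.int64(147), np.int64(146), np.int64(146), np.int64(146), np.int64(148), np.int64(147)]
380 [np.int64(86), np.int64(88), np.int64(90), np.int64(86), np.int64(86), np.int64(83), np.int64(79), np.int64(83), np.int64(85), np.int64(83), np.int64(110), np.int64(168), np.int64(167), np.int64(169), np.int64(167), np.int64(170), np.int64(167), np.int64(162), np.int64(129), np.int64(150), np.int64(148), np.int64(149), np.int64(150), np.int64(150), np.int64(148), np.int64(146), np.int64(150), np.int64(151)]
```

Run:
```python
from h import *
np.set_printoptions(precision=1,suppress=True)
c=capture("wrist");o=get_obs();print(o["tool_pos"],np.array(o["tcp_rot"])*1000//1)
for n,z,P in(("long top in",60,[(395.2,150),(394.3,170),(393.3,190)]),("long top out",60,[(402.5,150),(401.6,170),(400.4,190)]),("long floor",6,[(385.4,150),(384.7,170),(384,190)]),("front floor",6,[(323.3,150),(323.5,170),(323.7,190)]),
 ("end top out",60,[(335,132.2),(350,132.3),(365,132.2),(380,132.1)]),("end top in",60,[(335,139.9),(350,139.9),(365,139.8),(380,139.8)])):
    Q=np.array([plane(c,p,z) for p in P]);d=Q[-1]-Q[0];print(n,Q[:,:2].ravel(),"dir deg",np.degrees(np.arctan2(d[1],d[0])))
```

```text
[618.6  90.8 416.6] [3141.   -1. 1566.]
long top in [694.8 123.3 695.  102.3 695.1  80.5] dir deg -89.5160022877036
long top out [702.4 123.2 702.7 102.2 702.8  80.4] dir deg -89.44603554371311
long floor [695.  116.9 695.3  92.4 695.6  67.1] dir deg -89.27683745934853
front floor [620.1 117.3 620.2  92.9 620.3  67.6] dir deg -89.72571421494843
end top out [632.1 141.8 647.5 141.6 662.9 141.6 678.2 141.6] dir deg -0.25065844739061655
end top in [632.2 134.  647.6 134.  663.1 134.  678.5 133.8] dir deg -0.2441608453652039
```

Run:
```python
from h import *
np.set_printoptions(precision=1,suppress=True)
c=capture("wrist");g=cv2.cvtColor(c["color"],cv2.COLOR_RGB2GRAY).astype(float);save(c,"j")
o=get_obs();print(o["tool_pos"],np.round(o["tcp_rot"],4))
def sub(l,a,s):  # strongest rise(s=+1)/fall(s=-1) in l around a
    d=np.diff(l)*s;w=range(a-9,a+9);k=max(w,key=lambda i:d[i]);q=d[k-1:k+2].clip(0);return k+.5+(q[2]-q[0])/q.sum()
for n,z,a,s in(("long top in",60,394,1),("long top out",60,402,-1),("long floor",6,385,-1),("front floor",6,323,1)):
    P=[(sub(g[r],a,s),r) for r in(150,160,170,180,190)]
    Q=np.array([plane(c,p,z) for p in P]);d=Q[-1]-Q[0];print(n,np.array(P)[:,0],Q[:,:2].ravel(),"deg",np.degrees(np.arctan2(d[1],d[0])))
for n,z,a,s in(("end out",60,132,1),("end in",60,139,-1)):
    P=[(x,sub(g[:,x],a,s)) for x in(335,350,365,380)]
    Q=np.array([plane(c,p,z) for p in P]);d=Q[-1]-Q[0];print(n,np.array(P)[:,1],Q[:,:2].ravel(),"deg",np.degrees(np.arctan2(d[1],d[0])))
go(456.5,242,330,1.571)
```

```text
[618.7  90.8 416.7] [ 3.1 -0.   1.6]
long top in [396.3 395.8 394.9 394.6 393.9] [696.  123.3 696.2 112.9 695.8 102.3 696.1  91.5 695.9  80.5] deg -90.14510791682251
long top out [403.4 403.1 402.  401.4 400.9] [703.5 123.3 703.8 112.8 703.4 102.2 703.3  91.4 703.4  80.4] deg -90.0408909958739
long floor [386.2 385.7 385.2 384.7 384.1] [696.1 116.9 696.1 104.8 696.2  92.4 696.1  79.9 696.   67.2] deg -90.17025791232066
front floor [324.3 324.3 324.3 324.4 324.4] [621.4 117.3 621.4 105.2 621.4  92.9 621.3  80.3 621.3  67.6] deg -90.0822467401269
end out [135.3 135.3 135.3 135.3] [632.2 138.7 647.7 138.6 663.1 138.6 678.5 138.5] deg -0.34830282978006
end in [142.2 142.2 142.3 142.2] [632.3 131.7 647.8 131.6 663.3 131.4 678.8 131.4] deg -0.3715898276715811
pos [618.7  90.8 416.7] rot [ 3.1 -0.   1.6] t 17.38
shift [ 0.2 -0.2  0.1] spin -0.0049
```

```bash
python3 -m inch '[[0.025,-0.027,0,0,1],[0.05,-0.054,0.01,0,1],[0.075,-0.081,0.025,0,1],[0.1,-0.108,0.045,0,1],[0.125,-0.135,0.065,0,1],[0.151,-0.161,0.087,0,1],[0.151,-0.161,0.087,0,1],[0.151,-0.161,0.087,-0.005,1]]'
python3 - <<'E'
from h import *
np.set_printoptions(precision=1,suppress=True)
capture("top");capture("top");capture("top");go(457.3,242,246,1.571)
c=capture("wrist")
for t in("bottle_cap",):
    for r in tip_of(c,t)[:2]: print(r["centre"],r["conf"],plane(c,r["centre"],126))
r=trace(c,"bottle")
if r: print(r[0]["rect"],r[0]["conf"])
E
```

```text
time: 18.05
tool_pos: [457.3, 243.3, 328.7]
tcp_rot: [-3.14, 0.001, 1.574]
contact_force: [0.3, -0.2, 0.6]
grip_width: 91.9
finger_force: 0.0
pos [460.2 241.5 330.3] rot [ 3.1 -0.   1.6] t 18.2
shift [ 0.  -0.   0.1] spin -0.0015
[317.3, 231.4] 0.68 [458.1 243.2 126. ]
[316.0, 208.0, 83.3, 100.6] 0.76
```

```bash
python3 -m inch '[[0.001,-0.0025,0.03,0,1],[0.001,-0.0025,0.06,0,1],[0.001,-0.0025,0.078,0,1],[0.001,-0.0025,0.084,0,1],[0.001,-0.0025,0.084,0,0.8],[0.001,-0.0025,0.084,0,0.55],[0.001,-0.0025,0.084,0,0.5],[0.001,-0.0025,0.084,0,0.5]]';python3 -m inch '[[0,0,0,0,0.5],[0,0,0,0,0.5],[0,0,0,0,0.5]]'
```

```text
time: 19.02
tool_pos: [457.5, 242.7, 246.6]
tcp_rot: [3.139, -0.001, 1.569]
contact_force: [0.0, 0.4, -0.8]
grip_width: 69.7
finger_force: 0.0
time: 19.27
tool_pos: [457.0, 242.7, 245.9]
tcp_rot: [3.14, -0.0, 1.57]
contact_force: [-1.0, -0.7, 4.1]
grip_width: 55.7
finger_force: 30.0
```

```bash
python3 -m inch '[[0,0,-0.03,0,0.5],[0,0,-0.06,0,0.5],[-0.01,0.015,-0.09,0,0.5],[-0.03,0.043,-0.1,0,0.5],[-0.053,0.075,-0.1,0,0.5],[-0.076,0.108,-0.1,0,0.5],[-0.099,0.14,-0.1,0,0.5],[-0.11,0.156,-0.1,0,0.5]]'
python3 - <<'E'
from tilt import *
capture("top");capture("top");capture("top")
go(664,99,346,1.571)
E
```

```text
time: 19.93
tool_pos: [615.4, 129.4, 344.6]
tcp_rot: [3.14, 0.001, 1.567]
contact_force: [-0.7, -0.5, -2.8]
grip_width: 56.0
finger_force: 30.0
pos [613. 131. 344.] rot [-3.  0.  2.] t 20.08
shift [-0.  0. -0.] spin -0.0039
```

```bash
python3 -m inch '[[-0.008,0.013,0,0,0.5],[-0.016,0.026,0,0,0.5],[-0.024,0.038,0,0,0.5],[-0.032,0.047,0,0,0.5],[-0.032,0.051,0,0,0.5],[-0.032,0.051,0,0,0.5],[-0.032,0.051,0,0,0.5]]'
python3 - <<'E'
from h import *
capture("top");capture("top")
go(664,99,256,1.571)
c=capture("wrist");save(c,"k");s=capture("side")
for t,z in (("bottle_cap",0),("bottle",0)):
    r=tip_of(c,t);q=tip_of(s,t)
    if r and q: print(t,tri([(c,r[0]["centre"]),(s,q[0]["centre"])]))
E
```

```text
time: 20.67
tool_pos: [662.9, 101.5, 344.9]
tcp_rot: [-3.14, -0.0, 1.57]
contact_force: [-0.2, -0.2, -2.4]
grip_width: 55.9
finger_force: 30.0
pos [662.9 101.4 345.2] rot [-3.1407e+00 -1.0000e-04  1.5706e+00] t 20.77
shift [-0.0024  0.0011  0.0892] spin -0.0004
bottle_cap (array([661.69118955, 107.26612415, 231.29488578]), [1.749510474808374, 1.749510474808456])
bottle (array([666.7971322 , 102.78539068, 155.43811046]), [7.0273679420660145, 7.027367942066082])
```

```bash
python3 -m inch '[[-0.0025,0,0.02,0,0.5],[-0.0025,0,0.045,0,0.5],[-0.0025,0,0.065,0,0.5],[-0.0025,0,0.08,0,0.5],[-0.0025,0,0.088,0,0.5],[-0.0025,0,0.09,0,0.5],[-0.0025,0,0.09,0,0.5]]';python3 -m inch '[[0,0,0.003,0,0.5],[0,0,0.003,0,0.5]]';python3 -m inch '[[0,0,0.002,0,0.5],[0,0,0.002,0,0.5]]'
```

```text
time: 21.65
tool_pos: [663.8, 97.9, 255.1]
tcp_rot: [-3.141, 0.0, 1.569]
contact_force: [-0.1, 0.1, -1.8]
grip_width: 55.8
finger_force: 30.0
time: 21.82
tool_pos: [663.9, 97.9, 253.1]
tcp_rot: [3.14, 0.0, 1.569]
contact_force: [-0.4, -0.6, -3.1]
grip_width: 55.9
finger_force: 30.0
time: 21.98
tool_pos: [663.7, 97.9, 250.6]
tcp_rot: [3.141, 0.0, 1.569]
contact_force: [-0.7, 0.3, -3.5]
grip_width: 55.7
finger_force: 30.0
```

```bash
python3 -m inch '[[0,0,0.002,0,0.5],[0,0,0.002,0,0.5],[0,0,0.002,0,0.5]]';python3 -m inch '[[0,0,0.001,0,0.5],[0,0,0.001,0,0.5]]'
```

```text
time: 22.23
tool_pos: [663.6, 97.9, 248.1]
tcp_rot: [-3.141, 0.0, 1.57]
contact_force: [-0.2, -0.4, -2.8]
grip_width: 55.9
finger_force: 30.0
time: 22.4
tool_pos: [663.6, 97.9, 248.0]
tcp_rot: [3.141, 0.0, 1.57]
contact_force: [-2.2, -0.9, 4.1]
grip_width: 55.6
finger_force: 30.0
```

```bash
for i in 1; do :; done; python3 -m inch '[[0,0.0015,0,0,0.5],[0,0.003,0,0,0.5],[0,0.003,0,0,0.5]]';python3 -m inch '[[0,0.001,0,0,0.5],[0,0.001,0,0,0.5]]';python3 -m inch '[[0,0.001,0,0,0.5],[0,0.001,0,0,0.5]]';python3 -m inch '[[0,0.001,0,0,0.5],[0,0.001,0,0,0.5]]'
```

```text
time: 22.65
tool_pos: [666.4, 97.9, 248.0]
tcp_rot: [-3.14, 0.0, 1.57]
contact_force: [-4.2, -0.4, 5.7]
grip_width: 56.1
finger_force: 30.0
time: 22.82
tool_pos: [667.2, 97.9, 248.1]
tcp_rot: [-3.14, 0.0, 1.57]
contact_force: [-4.9, 0.0, 5.9]
grip_width: 55.7
finger_force: 30.0
time: 22.98
tool_pos: [667.9, 98.0, 248.1]
tcp_rot: [-3.139, 0.0, 1.57]
contact_force: [-7.8, -0.7, 6.8]
grip_width: 55.7
finger_force: 30.0
time: 23.15
tool_pos: [668.4, 98.0, 248.1]
tcp_rot: [-3.137, 0.0, 1.57]
contact_force: [-11.7, -0.6, 9.2]
grip_width: 55.3
finger_force: 30.0
```

```bash
python3 -m inch '[[0.0015,0,0,0,0.5],[0.003,0,0,0,0.5],[0.003,0,0,0,0.5]]';python3 -m inch '[[0.001,0,0,0,0.5],[0.001,0,0,0,0.5]]';python3 -m inch '[[0.001,0,0,0,0.5],[0.001,0,0,0,0.5]]';python3 -m inch '[[0.001,0,0,0,0.5],[0.001,0,0,0,0.5]]'
```

```text
time: 23.4
tool_pos: [668.4, 99.3, 248.2]
tcp_rot: [-3.136, 0.004, 1.57]
contact_force: [-13.1, -8.4, 11.4]
grip_width: 55.8
finger_force: 30.0
time: 23.57
tool_pos: [668.4, 99.6, 248.2]
tcp_rot: [-3.136, 0.005, 1.569]
contact_force: [-12.5, -10.5, 11.8]
grip_width: 55.9
finger_force: 30.0
time: 23.73
tool_pos: [668.4, 100.2, 248.3]
tcp_rot: [-3.136, 0.006, 1.569]
contact_force: [-12.4, -12.5, 11.7]
grip_width: 55.9
finger_force: 30.0
time: 23.9
tool_pos: [668.4, 100.9, 248.4]
tcp_rot: [-3.136, 0.006, 1.569]
contact_force: [-12.9, -12.9, 11.8]
grip_width: 56.1
finger_force: 30.0
```

```bash
python3 -m inch '[[0.001,0,0,0,0.5],[0.0015,0,0,0,0.5],[0.0015,0,0,0,0.5]]';python3 -m inch '[[0.001,0,0,0,0.5],[0.001,0,0,0,0.5]]';python3 -m inch '[[0.001,0,0,0,0.5],[0.001,0,0,0,0.5]]'
```

```text
time: 24.15
tool_pos: [668.4, 102.5, 248.7]
tcp_rot: [-3.136, 0.006, 1.569]
contact_force: [-13.0, -12.7, 14.3]
grip_width: 56.1
finger_force: 30.0
time: 24.32
tool_pos: [668.4, 103.5, 248.8]
tcp_rot: [-3.136, 0.006, 1.569]
contact_force: [-13.5, -12.4, 15.3]
grip_width: 55.7
finger_force: 30.0
time: 24.48
tool_pos: [668.4, 104.5, 249.0]
tcp_rot: [-3.136, 0.006, 1.569]
contact_force: [-14.1, -13.6, 15.8]
grip_width: 55.8
finger_force: 30.0
```

```bash
python3 -m inch '[[-0.002,0,0,0,0.5],[-0.004,0,0,0,0.5],[-0.0055,0,0,0,0.5],[-0.0055,0,0,0,0.5]]'; python3 -m inch '[[0,-0.0015,0,0,0.5],[0,-0.0025,0,0,0.5],[0,-0.0025,0,0,0.5]]'
python3 - <<'E'
from h import *
s=capture("side");c=capture("wrist");t=capture("top")
for n in("bottle_cap","bottle"):
    for k,p in(("side",s),("wrist",c),("top",t)):
        r=tip_of(p,n)
        if r: print(n,k,np.round(r[0]["centre"],1),round(r[0]["conf"],2),proj(p,[[668,98,128 if n=="bottle_cap" else 51]]).round(1))
E
```

```text
time: 24.82
tool_pos: [668.3, 101.8, 248.6]
tcp_rot: [-3.137, -0.0, 1.57]
contact_force: [-12.3, -1.8, 12.2]
grip_width: 55.9
finger_force: 30.0
time: 25.07
tool_pos: [667.0, 102.0, 248.6]
tcp_rot: [3.141, -0.0, 1.57]
contact_force: [-3.1, 0.2, 6.9]
grip_width: 55.9
finger_force: 30.0
bottle_cap side [350.7 164.3] 0.87 [[350.3 164.8]]
bottle_cap wrist [321.5 319.9] 0.71 [[323.3 329.6]]
bottle side [359.9 232.3] 0.64 [[348.4 189.1]]
bottle wrist [323.7 240.1] 0.57 [[323.1 244.3]]
```

```bash
python3 -m inch '[[0,0,-0.001,0,0.5],[0,0,-0.001,0,0.6],[0,0,-0.001,0,0.7],[0,0,-0.001,0,0.7],[0,0,-0.001,0,0.7],[0,0,-0.001,0,0.7]]'; python3 -m inch '[[0,0,0,0,0.5],[0,0,0,0,0.5],[0,0,0,0,0.5],[0,0,0,0,0.5],[0,0,0,0,0.5]]'; python3 -m inch '[[0,0,-0.001,0,0.5],[0,0,-0.001,0,0.5]]'
```

```text
time: 26.02
tool_pos: [667.3, 101.8, 248.0]
tcp_rot: [3.141, 0.0, 1.569]
contact_force: [0.2, -0.1, 0.5]
grip_width: 64.5
finger_force: 0.0
time: 26.43
tool_pos: [667.2, 101.8, 248.1]
tcp_rot: [-3.142, 0.0, 1.569]
contact_force: [0.7, 0.2, -1.2]
grip_width: 55.8
finger_force: 30.0
time: 26.6
tool_pos: [667.0, 101.9, 248.9]
tcp_rot: [-3.141, 0.0, 1.569]
contact_force: [0.2, 0.2, -2.3]
grip_width: 55.8
finger_force: 30.0
```

```bash
python3 -m inch '[[0.001,0,0,0,0.5],[0.002,0,0,0,0.5],[0.002,0,0,0,0.5]]';python3 -m inch '[[0.001,0,0,0,0.5],[0.001,0,0,0,0.5]]';python3 -m inch '[[0.001,0,0,0,0.5],[0.001,0,0,0,0.5]]';python3 -m inch '[[0.001,0,0,0,0.5],[0.001,0,0,0,0.5]]'
```

```text
time: 26.85
tool_pos: [667.1, 104.1, 249.0]
tcp_rot: [-3.141, -0.0, 1.57]
contact_force: [-0.4, -0.9, -2.7]
grip_width: 55.9
finger_force: 30.0
time: 27.02
tool_pos: [667.2, 105.1, 249.1]
tcp_rot: [-3.142, 0.0, 1.57]
contact_force: [0.2, -0.3, -2.8]
grip_width: 55.7
finger_force: 30.0
time: 27.18
tool_pos: [667.2, 106.0, 249.2]
tcp_rot: [-3.142, 0.0, 1.57]
contact_force: [-0.3, 0.1, -3.7]
grip_width: 55.6
finger_force: 30.0
time: 27.35
tool_pos: [667.2, 106.9, 249.2]
tcp_rot: [3.142, 0.0, 1.57]
contact_force: [0.1, -0.8, -2.8]
grip_width: 55.6
finger_force: 30.0
```

```bash
python3 -m inch '[[0.001,0,0,0,0.5],[0.001,0,0,0,0.5]]';python3 -m inch '[[0.001,0,0,0,0.5],[0.001,0,0,0,0.5]]';python3 -m inch '[[0.001,0,0,0,0.5],[0.001,0,0,0,0.5]]'
```

```text
time: 27.52
tool_pos: [667.2, 107.2, 249.3]
tcp_rot: [-3.141, 0.002, 1.57]
contact_force: [-0.2, -4.2, -1.9]
grip_width: 55.7
finger_force: 30.0
time: 27.68
tool_pos: [667.3, 107.5, 249.3]
tcp_rot: [-3.141, 0.003, 1.569]
contact_force: [-0.6, -8.1, -0.7]
grip_width: 55.7
finger_force: 30.0
time: 27.85
tool_pos: [667.3, 107.8, 249.4]
tcp_rot: [-3.141, 0.004, 1.569]
contact_force: [-0.5, -10.6, -0.9]
grip_width: 55.6
finger_force: 30.0
```

```bash
python3 -m inch '[[-0.0015,0,0,0,0.5],[-0.0015,0,0.0015,0,0.5],[-0.0015,0,0.0015,0,0.5]]';python3 -m inch '[[0,0.001,0,0,0.5],[0,0.001,0,0,0.5]]';python3 -m inch '[[0,0.001,0,0,0.5],[0,0.001,0,0,0.5]]'
```

```text
time: 28.1
tool_pos: [667.3, 107.3, 248.1]
tcp_rot: [3.141, 0.002, 1.569]
contact_force: [-1.7, -7.8, 1.3]
grip_width: 55.8
finger_force: 30.0
time: 28.27
tool_pos: [667.7, 107.3, 248.2]
tcp_rot: [-3.139, 0.002, 1.569]
contact_force: [-5.5, -7.9, 3.4]
grip_width: 55.9
finger_force: 30.0
time: 28.43
tool_pos: [668.2, 107.3, 248.2]
tcp_rot: [-3.137, 0.002, 1.57]
contact_force: [-9.4, -7.9, 5.1]
grip_width: 55.9
finger_force: 30.0
```

```bash
python3 -m inch '[[0,0,0,0,0.6],[0,0,0,0,0.7],[0,0,0,0,0.7],[0,0,0,0,0.7],[0,0,-0.01,0,0.7],[0,0,-0.03,0,0.7],[0,0,-0.06,0,0.7],[0,0,-0.09,0,0.7]]'; python3 -m inch '[[-0.01,-0.02,-0.03,0,0.9],[-0.02,-0.048,-0.06,0,1],[-0.02,-0.048,-0.08,0,1],[-0.02,-0.048,-0.08,0,1],[-0.02,-0.048,-0.08,0,1]]'
python3 - <<'E'
from h import *
np.set_printoptions(precision=1,suppress=True)
capture("top");capture("top");c=capture("wrist");go(0,0,0);save(c,"l")
x=c["color"][100:300,280:460,::-1];cv2.imwrite("pics/l2.png",cv2.resize(x,None,fx=3,fy=3,interpolation=cv2.INTER_NEAREST))
for n,P in(("rail in top",[(696,131,60),(696,60,60),(630,131,60)]),("bottle top body expected",[(640,75,96),(640,131,96),(696,131,96),(696,75,96)]),("cap",[(668,103,128)])): print(n,proj(c,P))
r=tip_of(c,"bottle_cap");print([(q["centre"],q["conf"]) for q in r[:3]])
E
```

```text
time: 29.1
tool_pos: [669.1, 108.7, 338.8]
tcp_rot: [-3.141, -0.0, 1.57]
contact_force: [1.0, 0.4, 0.3]
grip_width: 64.1
finger_force: 0.0
time: 29.52
tool_pos: [621.0, 88.6, 420.3]
tcp_rot: [3.137, -0.0, 1.57]
contact_force: [0.3, 0.4, 0.4]
grip_width: 90.4
finger_force: 0.0
pos [621.3  88.7 416.4] rot [-3.1 -0.   1.6] t 29.67
shift [-0.1 -0.6  0.4] spin 0
rail in top [[394.6 140.7]
 [390.8 206.5]
 [330.8 140.8]]
bottle top body expected [[341.6 202.5]
 [342.4 144.4]
 [403.  144.2]
 [399.1 202.4]]
cap [[376.9 181.3]]
[([374.2, 182.3], 0.73)]
```

View pics/l2.png

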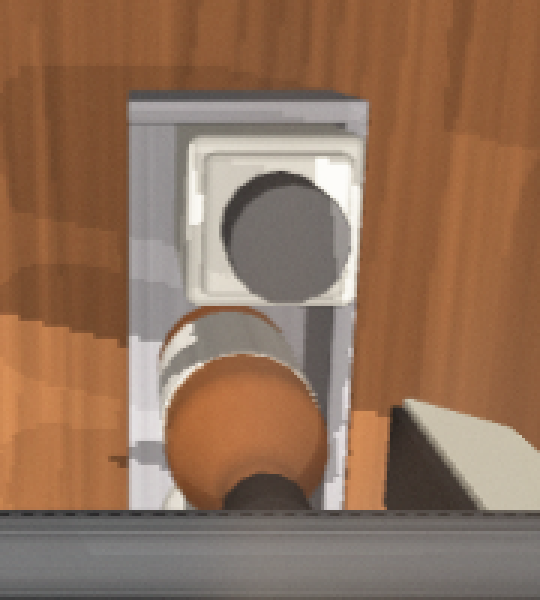

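Run:
```python
from h import *
print(close_job())
```

```text
the job is handed in; nothing more can be done
None
```

I stood the tipped bottle on the mat, let go of it, took it again and put it upright in the rack's corner. It was pressed against both rails before release, and the last wrist picture puts it within about 1 mm of flush; job handed in at about 30 s.

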